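# Seat a slat on the hidden stop of a doweling jig and lock the clamp

### The arm

A 6-joint arm with a two-finger parallel gripper is mounted at the origin on the work surface. World frame = base frame: x ahead of the robot, y to its left, z up, the work surface at z = 0. Lengths are in m, angles in rad, forces in N, time in s.
With the tool pointing down it reaches from about 0.425 to 0.95 m from the base axis. Payload 14.7 kg.
Tool frame: the origin (TCP) lies at the very end of the fingers, on their centre line; the grasp point (between the pads) lies 19 mm behind it (hold_point_z is the distance from the TCP to the grasp point, in m); z points along the fingers, y is the line along which they close (so a half turn about z gives the same grasp; the last joint's range is limited). The gripper opens to 85 mm and grips with 20 to 120 N. Pads are 22 mm wide; open, the fingers measure 114 mm over their backs; the gripper's body (76 mm by 85 mm) begins 54 mm behind the grasp point. The pads swing forward as they close: fully open they stand 13 mm farther back than shut.
Start: joints at [1.233, 0.48, 1.596, -0, 1.065, -0.047], TCP at [0.186, 0.623, 0.231] pointing down, gripper open.
Joint ranges: [-2.75, 2.75], [-0.82, 2.05], [0.23, 2.67], [-1.56, 4.7], [0.09, 2.69], [-2.92, 2.92]. Speed limits (rad/s): [1.89, 1.89, 2.39, 3.01, 3.01, 3.01].

### API

Orientations are given as a unit quaternion [w, x, y, z].
In Python, from bench import sense, grab_frame, job_done, hold_point_z gives the robot as it stands. The module is installed in compiled form; this text tells all that it offers.
- The arm moves only by the tool carry_out, never from a script. Its argument "deltas" is a list that holds one entry, the list of rows, each a list of 6 numbers: the shift along the tool's x, y, z in cm, then the turn, a rotation vector about the tool's x, y, z in degrees. In form: [[[dx, dy, dz, rx, ry, rz], ...]]. A call has 1 to 12 rows; each row shifts and turns the commanded pose from where the row before left it, along the tool's axes as they then stand; what a row does not reach is not made up. A row lasts 1/12 s, in which the tool goes at most 41.7 mm and 7.16 degrees, less where a joint would pass 70% of its speed; a pose out of reach is approached as far as the arm can. A call is refused whole if a number of a shift passes 4.17 or a number of a turn 7.16, either way. A call with a gripper value outside its range is refused whole. "claw" is the finger opening in cm, from 0 to 8.54, set as the call begins (left out, the last holds). The fingers move at their own pace and stop on an object; the grip force is fixed at half the most. Time passes only in rows, so rows that do not move let the fingers close. It gives the time, the measured TCP pose, the force, the opening and the grip force at its end, in the units of the state.
- sense(): the state, without advancing time (a new reading comes with each control period).
- grab_frame(name): name is "scene" or "side" or "wrist"; returns a dict with "frame" (420x560x3 uint8, red, green, blue), "depth" (420x560 float32, m along the optical axis (not along the pixel's ray), 0 where there is no reading), "fx", "fy", "cx", "cy" (pixels), "R" (3x3) and "t" (3): a world point X has camera coordinates R X + t. Camera axes: x right, y down, z forward; pixel columns grow to the right and rows downward; lengths in m; the calibration is good to about 2 mm. The wrist camera is an equidistant fisheye: a pixel r from the principal point sees the ray r / f radians off the axis. A picture is of the moment at which its call begins.
- job_done(): hands the job in; it is judged then, once.
The state is a dict: "time": time; "joint_pos": joint angles; "joint_velocities": joint speeds; "effort": joint torques, N m; "position": TCP position; "tcp_rot": TCP orientation; "wrist_force": force on the tool from outside, world axes, zero at the start; "ft_torque": the same for the moment, N m; "width": finger opening in m; "grasp_force": force on a finger pad.
Only numpy, scipy, OpenCV 4.12 (cv2) and the standard library are available. Lean on these libraries where they do the work, as an engineer would, in place of code of your own. Each camera call takes 0.05 s, during which the arm holds its last target. There are 200 camera calls.

### The job

Push the orange jaw so that it slides the slat under the grey hood of the doweling jig until you feel the slat seat on the sprung stop hidden inside; leave it pressed a few millimetres into the spring, but do not ram the spring to its end. Then lock the clamp: lift the spring collar, turn it clockwise as far as it goes and let it drop. Leave everything else on the bench where it is.

Things in the scene. Friction and masses are not known exactly. Their poses are not given: they have to be found in the camera images.
- jig: Doweling jig fixed to the bench: a plywood base board 170 x 630 mm, 18 mm thick. Origin on the bench surface, below the middle line of the guide channel. Its y axis is the pushing direction (jaw to slat to hood), its z axis is up. The channel lies along y at x = 0 between two dark strips 12 mm high. The steel bar of the jaw runs at x = 0 back through the black lock block (64 x 64 mm, top 48 mm above the bench, centred at y = -170 mm).
- hood: Grey steel hood of the jig, 80 mm wide (x), 160 mm long (y), top 75 mm above the bench, three brass drill bushings on it. Origin in the middle of its open mouth, on the top of the base board; its axes are those of the jig. It hides the end stop: a spring buffer whose resting face stands somewhere between 65 and 120 mm inside the mouth (different each time, not visible). The buffer starts to give at 2 N, gains 0.4 N per mm, and is at its end after 20 mm (10 N).
- slat: Pale wooden slat, 45 (x) x 180 (y) x 22 (z) mm, lying loose in the channel with its front end just inside the hood. Origin: centre of its underside, y axis along its length towards the hood. 140 to 280 g; sliding it takes about 0.6 to 2 N.
- jaw_push (a point): Centre of the pushing area on the rear face (towards the jig's -y) of the orange jaw, 110 mm above the bench. The jaw is an upright block 46 mm wide (x), 30 mm thick (y), from 24 to 124 mm above the bench; push this face along the jig's +y. A pad on its front, 16.5 mm ahead of the jaw's middle, bears on the slat's rear end.
- jaw (a joint): Travel of the jaw along the jig's +y in m, from 0 to 0.16. It drags stiffly, with about 10 N of constant dry friction, and stays where it is left, holding the stop's spring. With the slat on the stop the push needed is thus about 13 to 22 N.
- collar_grip (a point): Knurled aluminium spring collar on the lock block, upright, 36 mm in diameter, 38 mm high, its lower rim 50 and its top 88 mm above the bench when down. This point is on its axis, 14 mm below its top. A small red pin 4 mm thick sticks out of its lower rim, to 30 mm from the axis, towards the jig's -x when unlocked; the point's own -x axis points along the pin.
- collar_lift (a joint): Lift of the collar in m: 0 down, up to 0.013. A spring presses it down with 5 to 8 N. Below about 0.0065 a brass ridge on the lock block blocks the pin from turning.
- collar (a joint): Turn of the collar in rad, growing clockwise as seen from above: 0 unlocked, 1.047 (60 degrees) locked, at a rigid limit. Little friction (0.04 N m). When turned past the ridge and let go it drops to lift 0.
- tape_roll: Bystander: yellow tape roll, 48 mm across, 19 mm high, on the base board beyond the channel.
- setup_block: Bystander: brass block 30 x 50 x 25 mm on the base board beyond the channel.
- glue: Bystander: white glue bottle, 60 mm across, 170 mm high, red cap.
- spare_slat_a: Bystander: another pale slat, 45 x 180 x 22 mm, flat on the bench.
- spare_slat_b: Bystander: a darker slat, 45 x 180 x 22 mm, flat on the bench.
- mallet: Bystander: hammer lying on the bench.
- bit_tin: Bystander: black drill-bit tin, 70 x 110 x 28 mm.
Not all that is in view belongs to the job. What is shaped like the slat but blue or yellow is not meant.

How it is judged:
By the outcome, as a careful person would: the job done as asked, in the order asked, and still so for the second after the job is handed in, with the robot touching nothing.
It also fails if it takes over 67 s, if anything falls off the work surface, if the arm or the gripper's body presses on something with over 40 N, if the wrist force passes 120 N, or if a joint passes its speed limit or range.

## Working session

There is one attempt and no reset: what is moved stays moved. The work goes in short steps, Python scripts to look and compute and a tool call to move; the robot and the scene stay as the last step left them, time stands still between calls to the robot, and variables do not carry over. Pictures are saved under pics/ and viewed, at most 10 in all, crops included, and the job is handed in when it is done.

Besides the shell and the picture viewer there is one more tool, called as name([rows], argument=value, ...), one row to a line, values as JSON. carry_out: Moves the arm, as the interface text tells. Its arguments: {"type":"object","properties":{"deltas":{"type":"array","items":{"type":"array","items":{"type":"array","items":{"type":"number"}}}},"claw":{"type":"number"}},"required":["deltas"]}

```bash
mkdir -p pics; cat > h.py <<'E'
import numpy as np, cv2
from bench import sense, grab_frame, job_done, hold_point_z
def pts(f):
    d=f["depth"]; v,u=np.mgrid[:d.shape[0],:d.shape[1]]
    c=np.stack([(u-f["cx"])/f["fx"]*d,(v-f["cy"])/f["fy"]*d,d],-1)
    return (c-f["t"])@f["R"]
E
python3 - <<'E'
from h import *
a=grab_frame("scene");b=grab_frame("side")
for n,f in(("scene",a),("side",b)):
    cv2.imwrite(f"pics/{n}.png",f["frame"][...,::-1]); np.savez(f"{n}.npz",**f)
s=sense();print(s,hold_point_z if not callable(hold_point_z) else hold_point_z())
E
```

```text
{'time': 0.1, 'joint_pos': array([ 1.23340010e+00,  4.80783299e-01,  1.59682760e+00, -7.11877449e-06,
        1.06509725e+00, -4.65612472e-02]), 'joint_velocities': array([-0.00098708, -0.00046544, -0.00245429, -0.00108137, -0.00122324,
       -0.00067716]), 'effort': array([ 1.14045004e-03, -9.52268171e+01, -4.31042933e+01,  1.60219520e-04,
        5.33563361e-03,  7.08130710e-05]), 'position': array([0.18622093, 0.62235647, 0.23072113]), 'tcp_rot': array([-1.03363611e-04,  1.44903796e-01,  9.89445592e-01, -5.48095861e-04]), 'wrist_force': array([0.12420543, 0.44263855, 0.53783561]), 'ft_torque': array([-0.01158676,  0.01088455, -0.02163709]), 'grasp_force': 0.0, 'width': 0.08524931135667843} 0.0187
```

View pics/scene.png

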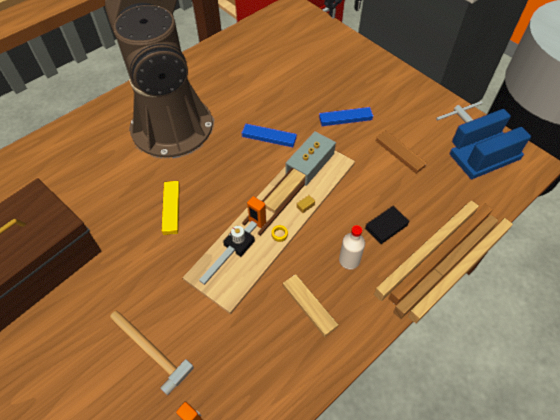

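View pics/side.png

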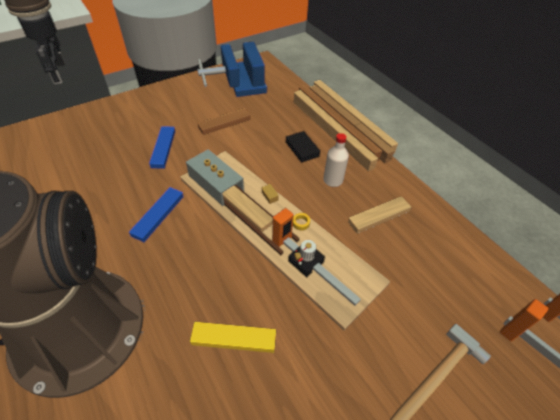

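The scene picture shows the jig: orange jaw at (257,208), collar at (238,235) on the black block, pale slat in the channel at (285,190) and hood at (311,155). The other orange thing, at (188,410), is another clamp off the jig. In the side picture the jaw is at (283,228), the collar at (308,250) and the hood at (214,175). Other slat-shaped things in the scene picture are blue at (270,135) and (345,116), yellow at (170,205), spare pale at (310,305) and dark at (400,152). The slat meant is the one in the channel under the hood.

```bash
python3 - <<'E'
from h import *
C=[];P=[]
rois={"scene":(180,130,360,315),"side":(175,145,390,325)}
tiles=[]
for n in rois:
    f=dict(np.load(n+".npz")); p=pts(f); u0,v0,u1,v1=rois[n]
    m=np.zeros(f["depth"].shape,bool); m[v0:v1,u0:u1]=True; m&=f["depth"]>0
    q=p[m];c=f["frame"][m].astype(int)
    h=q[(abs(q[:,2]-.075)<.004)&(c.max(1)-c.min(1)<40)]
    r=cv2.minAreaRect((h[:,:2]*1000).astype(np.float32)); print(n,"hood",len(h),r)
    b=q[abs(q[:,2]-.018)<.003]
    r=cv2.minAreaRect((b[:,:2]*1000).astype(np.float32)); print("board",len(b),r)
    o=(c[:,0]>170)&(c[:,1]<120)&(c[:,2]<70)&(q[:,2]>.03)&(q[:,2]<.15)
    jt=q[o&(q[:,2]>.119)]; print("jawtop",len(jt),jt.mean(0),cv2.minAreaRect((jt[:,:2]*1000).astype(np.float32)))
    k=q[(abs(q[:,2]-.088)<.004)&(c.min(1)>120)]; print("collar top",len(k),k.mean(0),cv2.minAreaRect((k[:,:2]*1000).astype(np.float32)) if len(k)>3 else "")
    tiles.append(cv2.resize(f["frame"][v0+20:v0+145,u0+0:u0+180] if n=="scene" else f["frame"][180:305,205:385],None,fx=4,fy=2.4*1.0*4/2.4/2*1.0 if 0 else 4)[...,::-1])
cv2.imwrite("pics/crop.png",cv2.resize(np.vstack([cv2.resize(t,(600,300)) if 0 else cv2.resize(t,(430,298)) for t in tiles]),None,fx=1,fy=1))
E
```

```text
scene hood 893 ((527.4384155273438, 127.34809875488281), (351.5451965332031, 429.5103759765625), 37.631011962890625)
board 5366 ((476.16082763671875, -4.294158935546875), (571.4185791015625, 642.5670776367188), 45.784202575683594)
jawtop 147 [ 0.50377296 -0.0442539   0.12372045] ((503.359619140625, -44.07966613769531), (46.688087463378906, 30.048538208007812), 12.107460021972656)
collar top 121 [ 0.56407211 -0.08138543  0.08797517] ((541.37158203125, 19.495559692382812), (313.7007141113281, 403.2625427246094), 62.78816604614258)
side hood 1078 ((517.2888793945312, 118.60116577148438), (327.4449768066406, 429.69830322265625), 38.05521011352539)
board 6114 ((566.0614624023438, 11.71038818359375), (598.9240112304688, 635.20849609375), 58.83016586303711)
jawtop 169 [ 0.50491438 -0.04467436  0.12535187] ((505.6036376953125, -43.866554260253906), (41.3455924987793, 27.791339874267578), 10.139121055603027)
collar top 149 [ 0.55512285 -0.10346887  0.0890763 ] ((637.81689453125, -36.95366668701172), (322.90606689453125, 34.344093322753906), 38.2767333984375)
```

View pics/crop.png

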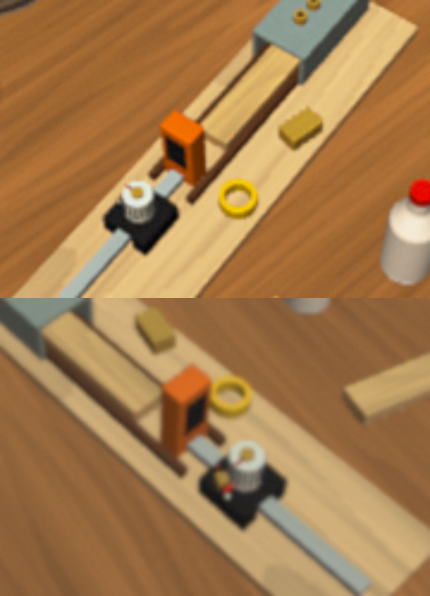

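The crop confirms the jig: the pale slat in the channel has its end in the grey hood, with the orange jaw behind it. The collar sits on the black block, with its red pin and the brass ridge on the robot's side.

```bash
python3 - <<'E'
from h import *
mr=lambda h:cv2.minAreaRect((h[:,:2]*1000).astype(np.float32))
J=np.array([.504,-.044])
A=[]
for n in("scene","side"):
    f=dict(np.load(n+".npz")); p=pts(f); q=p[f["depth"]>0]; c=f["frame"][f["depth"]>0].astype(int)
    near=np.linalg.norm(q[:,:2]-J,axis=1)<.45
    g=near&(abs(q[:,2]-.075)<.006)&(c.max(1)-c.min(1)<45)
    # hood top: largest cluster
    h=q[g]; img=np.zeros((1000,1000),np.uint8)
    ij=((h[:,:2]+[0,.5])*200).astype(int); img[ij[:,0],ij[:,1]]=1
    k,l,s,_=cv2.connectedComponentsWithStats(img); b=1+s[1:,4].argmax()
    h=h[l[ij[:,0],ij[:,1]]==b]; print(n,"hood",len(h),h.mean(0),mr(h))
    w=q[near&(np.linalg.norm(q[:,:2]-J,axis=1)<.16)&(abs(q[:,2]-.088)<.004)&(c.max(1)-c.min(1)<60)]
    print("collar",len(w),w.mean(0) if len(w) else 0, mr(w))
    u=h.mean(0)[:2]-J; print("dir deg",np.degrees(np.arctan2(u[1],u[0])))
    b=c; red=near&(c[:,0]>150)&(c[:,1]<60)&(c[:,2]<60)&(q[:,2]>.04)&(q[:,2]<.07); print("pin",red.sum(),q[red].mean(0))
    s=q[near&(abs(q[:,2]-.048)<.003)&(c.max(1)<60)]; print("block",len(s),mr(s) if len(s) else "")
E
```

```text
scene hood 941 [0.44901326 0.22217069 0.07509313] ((446.45989990234375, 226.0452880859375), (81.8951187133789, 164.07618713378906), 12.682032585144043)
collar 98 [ 0.52033977 -0.12069185  0.08770478] ((516.774658203125, -99.52561950683594), (36.13641357421875, 89.62149047851562), 7.573174953460693)
dir deg 101.67222248488939
pin 0 [nan nan nan]
block 195 ((320.263427734375, -62.95762634277344), (79.23060607910156, 502.4939880371094), 72.28826141357422)
side hood 1104 [0.44870496 0.22043452 0.07686346] ((450.7413024902344, 225.85421752929688), (81.43037414550781, 163.40499877929688), 11.631943702697754)
collar 150 [ 0.52186121 -0.12047977  0.08902613] ((520.4136352539062, -99.32530212402344), (36.09766387939453, 89.51553344726562), 8.86119270324707)
dir deg 101.81075255514561
pin 4 [ 0.50077765 -0.13136987  0.05597441]
block 209 ((317.4407958984375, -88.78431701660156), (86.58799743652344, 491.5589904785156), 74.7932357788086)<stdin>:17: RuntimeWarning: Mean of empty slice.
  ret = um.true_divide(
```

```bash
python3 - <<'E'
from h import *
from scipy.optimize import least_squares
C0=np.array([.522,-.1305])
for n in("scene","side"):
    f=dict(np.load(n+".npz")); p=pts(f); q=p[f["depth"]>0]; c=f["frame"][f["depth"]>0].astype(int)
    w=q[(np.linalg.norm(q[:,:2]-C0,axis=1)<.028)&(q[:,2]>.083)&(q[:,2]<.094)]
    print(n,len(w),w.mean(0),cv2.minEnclosingCircle((w[:,:2]*1000).astype(np.float32)))
t=np.radians(101.9);y=np.array([np.cos(t),np.sin(t)]);x=np.array([y[1],-y[0]])
for nm,P in(("hood",(.4486,.2260)),("jaw",(.5043,-.0443)),("col",(.522,-.1305))): print(nm,np.array(P)@x,np.array(P)@y)
E
```

```text
scene 121 [ 0.52186699 -0.1280588   0.08813515] ((520.583740234375, -127.2303695678711), 18.80642318725586)
side 171 [ 0.52334614 -0.12768353  0.08952973] ((524.8479614257812, -126.6379165649414), 18.26340103149414)
hood 0.48556127661629617 0.1286398330640738
jaw 0.48432723577375614 -0.14733671873552914
col 0.4838720440288682 -0.2353340073328228
```

carry_out([
  [[0, 0, 0, 0, 0, -7.15], [0, 0, 0, 0, 0, -7.15], [0, 0, 0, 0, 0, -7.15], [0, 0, 0, 0, 0, -7.15]],
], claw=0)

```text
time: 0.43
position: [0.1863, 0.6225, 0.2309]
tcp_rot: [-0.0, -0.107, 0.994, -0.0]
wrist_force: [0.8, -0.1, -0.1]
width: 0.0391
grasp_force: 0.0
```

carry_out([
  [[-1.45, -3.8, 0, 0, 0, 0], [-1.45, -3.8, 0, 0, 0, 0], [-1.45, -3.8, 0, 0, 0, 0], [-1.45, -3.8, 0, 0, 0, 0], [-1.45, -3.8, 0, 0, 0, 0], [-1.45, -3.8, 0, 0, 0, 0], [-1.45, -3.8, 0, 0, 0, 0], [-1.45, -3.8, 0, 0, 0, 0], [-1.45, -3.8, 0, 0, 0, 0], [-1.45, -3.8, 0, 0, 0, 0], [-1.45, -3.8, 0, 0, 0, 0], [-1.45, -3.8, 0, 0, 0, 0]],
])

```text
time: 1.43
position: [0.4515, 0.2107, 0.2313]
tcp_rot: [-0.0, -0.104, 0.995, 0.0]
wrist_force: [-0.2, 0.6, 0.4]
width: -0.0002
grasp_force: 0.0
```

carry_out([
  [[0, -3.8, 0, 0, 0, 0], [0, -3.8, 0, 0, 0, 0], [0, -3.8, 0, 0, 0, 0], [0, -3.8, 0, 0, 0, 0], [0, -3.8, 0, 0, 0, 0], [0, -3.8, 0, 0, 0, 0], [0, -3.8, 0, 0, 0, 0], [0, -3.8, 0, 0, 0, 0], [0, 0, 0, 0, 0, 0], [0, 0, 0, 0, 0, 0]],
])

```text
time: 2.27
position: [0.5138, -0.0867, 0.2309]
tcp_rot: [-0.0, -0.102, 0.995, 0.0]
wrist_force: [-0.1, 0.4, 0.3]
width: 0.0002
grasp_force: 0.0
```

carry_out([
  [[0, 0, 3.3, 0, 0, 0], [0, 0, 3.3, 0, 0, 0], [0, 0, 3.3, 0, 0, 0], [0, 0, 2.2, 0, 0, 0], [0, 0, 1.1, 0, 0, 0], [0, 0, 0, 0, 0, 0], [0, 0.5, 0, 0, 0, 0], [0, 0, 0, 0, 0, 0], [0, 0, 0, 0, 0, 0]],
])

```text
time: 3.02
position: [0.5133, -0.0794, 0.1004]
tcp_rot: [0.001, -0.104, 0.995, -0.0]
wrist_force: [0.2, 0.4, -0.0]
width: 0.0
grasp_force: 0.0
```

```bash
python3 - <<'E'
from h import *
print(sense()["position"],sense()["wrist_force"])
a=grab_frame("side")["frame"][150:310,190:390];b=grab_frame("scene")["frame"][130:290,190:390]
cv2.imwrite("pics/pre.png",np.hstack([cv2.resize(i,(400,320),interpolation=3) for i in(a,b)])[...,::-1])
E
```

```text
[ 0.51334351 -0.07940849  0.10041688] [ 0.17302255  0.43865846 -0.03093623]
```

View pics/pre.png

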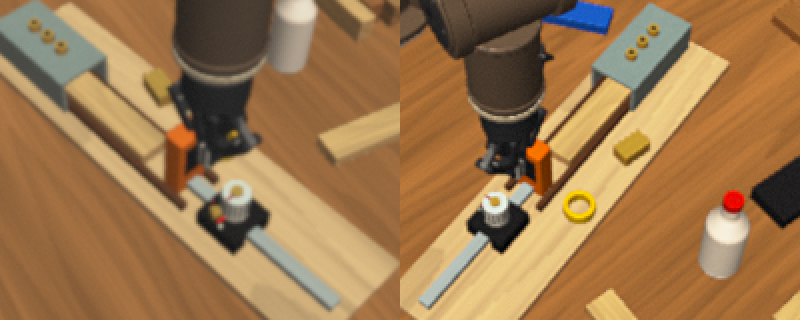

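The picture shows the closed fingers behind the orange jaw (left panel near (185,150), right panel near (520,165)), clear above the collar. I'll push now.

carry_out([
  [[0, 0.3, 0, 0, 0, 0], [0, 0.3, 0, 0, 0, 0], [0, 0.3, 0, 0, 0, 0], [0, 0.3, 0, 0, 0, 0], [0, 0.3, 0, 0, 0, 0]],
])

```text
time: 3.53
position: [0.5098, -0.0656, 0.0995]
tcp_rot: [0.0, -0.104, 0.995, -0.0]
wrist_force: [-1.1, -10.1, 1.6]
width: -0.0
grasp_force: 5.1
```

carry_out([
  [[0, 0.3, 0, 0, 0, 0], [0, 0.3, 0, 0, 0, 0], [0, 0.3, 0, 0, 0, 0], [0, 0.3, 0, 0, 0, 0], [0, 0.3, 0, 0, 0, 0]],
])

```text
time: 3.95
position: [0.5068, -0.051, 0.0995]
tcp_rot: [0.0, -0.104, 0.995, -0.0]
wrist_force: [-1.3, -10.4, 2.1]
width: -0.0001
grasp_force: 5.1
```

carry_out([
  [[0, 0.3, 0, 0, 0, 0], [0, 0.3, 0, 0, 0, 0], [0, 0.3, 0, 0, 0, 0], [0, 0.3, 0, 0, 0, 0]],
])

```text
time: 4.28
position: [0.5043, -0.0393, 0.0995]
tcp_rot: [0.0, -0.104, 0.995, -0.0]
wrist_force: [0.0, -10.8, 1.7]
width: -0.0002
grasp_force: 5.1
```

carry_out([
  [[0, 0.3, 0, 0, 0, 0], [0, 0.3, 0, 0, 0, 0], [0, 0.3, 0, 0, 0, 0], [0, 0.3, 0, 0, 0, 0]],
])

```text
time: 4.62
position: [0.5019, -0.0276, 0.0995]
tcp_rot: [0.0, -0.104, 0.995, -0.001]
wrist_force: [0.5, -10.7, 1.7]
width: -0.0001
grasp_force: 5.5
```

carry_out([
  [[0, 0.3, 0, 0, 0, 0], [0, 0.3, 0, 0, 0, 0], [0, 0.3, 0, 0, 0, 0]],
])

```text
time: 4.87
position: [0.5, -0.0188, 0.0995]
tcp_rot: [0.0, -0.104, 0.995, -0.0]
wrist_force: [0.8, -10.7, 0.9]
width: 0.0001
grasp_force: 5.5
```

carry_out([
  [[0, 0.2, 0, 0, 0, 0], [0, 0.2, 0, 0, 0, 0]],
])

```text
time: 5.03
position: [0.4991, -0.0148, 0.0995]
tcp_rot: [0.0, -0.104, 0.995, -0.0]
wrist_force: [-0.0, -11.4, 1.3]
width: -0.0002
grasp_force: 5.5
```

carry_out([
  [[0, 0.2, 0, 0, 0, 0], [0, 0.2, 0, 0, 0, 0]],
])

```text
time: 5.2
position: [0.4983, -0.011, 0.0995]
tcp_rot: [0.0, -0.104, 0.995, -0.0]
wrist_force: [0.5, -11.1, 2.2]
width: 0.0
grasp_force: 5.5
```

carry_out([
  [[0, 0.15, 0, 0, 0, 0], [0, 0.15, 0, 0, 0, 0]],
])

```text
time: 5.37
position: [0.4977, -0.008, 0.0995]
tcp_rot: [0.0, -0.104, 0.995, -0.0]
wrist_force: [0.4, -11.3, 2.5]
width: -0.0003
grasp_force: 5.5
```

carry_out([
  [[0, 0.15, 0, 0, 0, 0], [0, 0.15, 0, 0, 0, 0]],
])

```text
time: 5.53
position: [0.4971, -0.0051, 0.0995]
tcp_rot: [0.0, -0.104, 0.995, -0.0]
wrist_force: [-0.7, -11.9, 2.2]
width: 0.0002
grasp_force: 5.5
```

carry_out([
  [[0, 0.15, 0, 0, 0, 0], [0, 0.15, 0, 0, 0, 0]],
])

```text
time: 5.7
position: [0.4965, -0.0022, 0.0995]
tcp_rot: [0.0, -0.104, 0.995, -0.0]
wrist_force: [0.5, -13.9, 2.1]
width: 0.0
grasp_force: 7.0
```

carry_out([
  [[0, 0.15, 0, 0, 0, 0], [0, 0.15, 0, 0, 0, 0]],
])

```text
time: 5.87
position: [0.4959, 0.0006, 0.0995]
tcp_rot: [0.0, -0.104, 0.995, -0.001]
wrist_force: [0.2, -14.3, 1.7]
width: -0.0001
grasp_force: 7.2
```

carry_out([
  [[0, 0.1, 0, 0, 0, 0], [0, 0.1, 0, 0, 0, 0]],
])

```text
time: 6.03
position: [0.4955, 0.0025, 0.0995]
tcp_rot: [0.0, -0.104, 0.995, -0.001]
wrist_force: [-0.4, -15.2, 1.8]
width: 0.0001
grasp_force: 7.5
```

```bash
python3 - <<'E'
from h import *
print(sense()["position"],sense()["wrist_force"],sense()["grasp_force"])
a=grab_frame("side")["frame"][150:310,190:390];b=grab_frame("scene")["frame"][130:290,190:390]
cv2.imwrite("pics/post.png",np.hstack([cv2.resize(i,(400,320),interpolation=3) for i in(a,b)])[...,::-1])
E
```

```text
[0.49550539 0.00247687 0.09948677] [ -0.43877107 -15.18578074   1.7565226 ] 7.548732161521912
```

View pics/post.png

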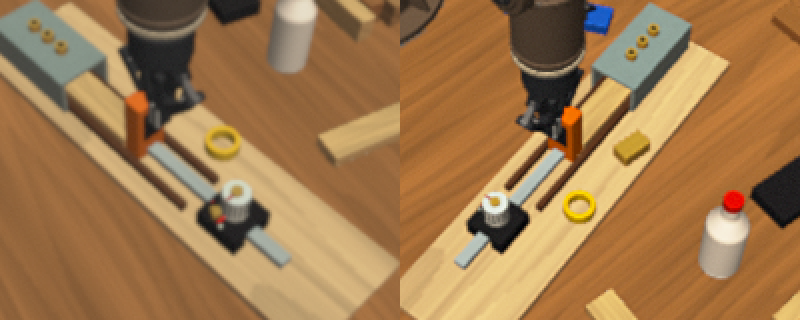

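The picture shows the jaw pushed up with the slat about 7 cm deeper in the hood, and the bystanders untouched. The force stepped up about 2–3 N and then rose about 0.4 N/mm, so the slat is seated and roughly 5 mm into the spring. I'll back off and go to the collar.

carry_out([
  [[0, -1.0, 0, 0, 0, 0], [0, -1.0, 0, 0, 0, 0], [0, 0, -2.5, 0, 0, 0], [0, 0, -2.5, 0, 0, 0], [0, 0, -2, 0, 0, 0], [0, -2.8, 0, 0, 0, 0], [0, -2.8, 0, 0, 0, 0], [0, -2.8, 0, 0, 0, 0], [0, -1.8, 0, 0, 0, 0], [0, -0.9, 0, 0, 0, 0], [0, 0, 0, 0, 0, 0], [0, 0, 0, 0, 0, 0]],
])

```text
time: 7.13
position: [0.5219, -0.1251, 0.1691]
tcp_rot: [-0.0, -0.103, 0.995, 0.0]
wrist_force: [0.0, 0.3, -0.7]
width: 0.0005
grasp_force: 0.0
```

carry_out([
  [[0, 0, 0, 0, 0, 0], [0, 0, 0, 0, 0, 0], [0, 0, 0, 0, 0, 0], [0, 0, 0, 0, 0, 0], [0, 0, 0, 0, 0, 0], [0, 0, 0, 0, 0, 0]],
], claw=7)

```text
time: 7.63
position: [0.5223, -0.1247, 0.1693]
tcp_rot: [0.0, -0.104, 0.995, -0.0]
wrist_force: [-0.7, 0.7, -0.3]
width: 0.0697
grasp_force: 0.0
```

```bash
python3 - <<'E'
from h import *
J=np.array([.485,0])
t=np.radians(101.9);y=np.array([np.cos(t),np.sin(t)]);x=np.array([y[1],-y[0]])
P=sense()["position"][:2];print("tcp",P@x,P@y,sense()["wrist_force"])
for n in("scene","side"):
    f=grab_frame(n); p=pts(f); q=p[f["depth"]>0]; c=f["frame"][f["depth"]>0].astype(int)
    uv=np.c_[q[:,:2]@x,q[:,:2]@y]
    m=(abs(uv[:,0]-.485)<.03)&(c[:,0]>150)&(c[:,1]<120)&(c[:,2]<80)&(abs(q[:,2]-.124)<.005)
    w=uv[m]; print(n,"jaw",len(w),w.mean(0) if len(w) else 0)
    m=(np.hypot(uv[:,0]-.485,uv[:,1]+.232)<.026)&(q[:,2]>.083)&(q[:,2]<.094)
    w=uv[m]; print(n,"collar",len(w),cv2.minEnclosingCircle((w*1000).astype(np.float32)) if len(w) else 0)
f=grab_frame("wrist");cv2.imwrite("pics/wrist.png",f["frame"][...,::-1])
E
```

```text
tcp 0.4853758675057544 -0.2296772221399303 [-0.7293601   0.68565795 -0.29846764]
scene jaw 133 [ 0.48403427 -0.07364728]
scene collar 118 ((482.90594482421875, -231.97959899902344), 19.03487205505371)
side jaw 173 [ 0.48522812 -0.07529422]
side collar 173 ((486.8067626953125, -231.42645263671875), 18.983760833740234)
```

View pics/wrist.png

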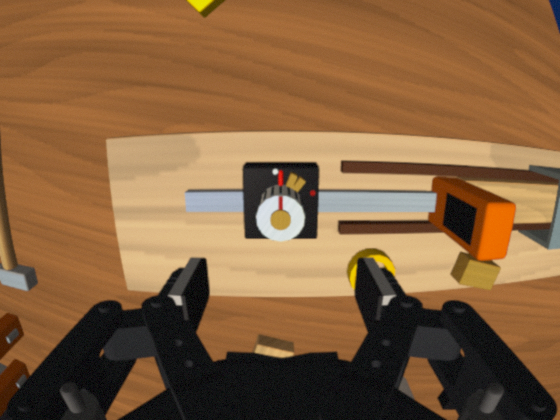

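The wrist picture shows the collar at (281,215), centred between the open fingers, with its red pin pointing up (-x) and the ridge beside it on the clockwise side at (295,182). I'll go down in steps.

carry_out([
  [[0, -0.2, 3, 0, 0, 0], [0, 0, 3, 0, 0, 0], [0, 0, 2.5, 0, 0, 0], [0, 0, 1.5, 0, 0, 0], [0, 0, 1, 0, 0, 0], [0, 0, 0.5, 0, 0, 0], [0, 0, 0, 0, 0, 0], [0, 0, 0, 0, 0, 0]],
])

```text
time: 8.45
position: [0.5231, -0.1271, 0.0548]
tcp_rot: [0.0, -0.104, 0.995, -0.0]
wrist_force: [0.4, -0.0, -0.1]
width: 0.07
grasp_force: 0.0
```

carry_out([
  [[0, 0, 0, 0, 0, 0], [0, 0, 0, 0, 0, 0], [0, 0, 0, 0, 0, 0], [0, 0, 0, 0, 0, 0], [0, 0, 0, 0, 0, 0], [0, 0, 0, 0, 0, 0]],
], claw=2.5)

```text
time: 8.95
position: [0.523, -0.1261, 0.0555]
tcp_rot: [0.0, -0.104, 0.995, 0.0]
wrist_force: [-1.7, 12.2, 18.4]
width: 0.0347
grasp_force: 57.9
```

carry_out([
  [[0, 0.1, -0.3, 0, 0, 0], [0, 0, -0.3, 0, 0, 0], [0, 0, -0.3, 0, 0, 0], [0, 0, -0.2, 0, 0, 0], [0, 0, 0, 0, 0, 0], [0, 0, 0, 0, 0, 0]],
])

```text
time: 9.45
position: [0.5228, -0.126, 0.0654]
tcp_rot: [0.0, -0.104, 0.995, -0.0]
wrist_force: [4.9, 1.9, -7.5]
width: 0.0346
grasp_force: 60.5
```

carry_out([
  [[0, 0, 0, 0, 0, 5], [0, 0, 0, 0, 0, 5], [0, 0, 0, 0, 0, 5], [0, 0, 0, 0, 0, 5], [0, 0, 0, 0, 0, 5], [0, 0, 0, 0, 0, 5]],
])

```text
time: 9.95
position: [0.5228, -0.1257, 0.0652]
tcp_rot: [0.0, 0.159, 0.987, 0.0]
wrist_force: [6.0, 6.6, -8.1]
width: 0.0346
grasp_force: 60.5
```

carry_out([
  [[0, 0, 0, 0, 0, 5], [0, 0, 0, 0, 0, 5], [0, 0, 0, 0, 0, 5], [0, 0, 0, 0, 0, 5], [0, 0, 0, 0, 0, 4], [0, 0, 0, 0, 0, 2], [0, 0, 0, 0, 0, 0]],
])

```text
time: 10.53
position: [0.5229, -0.1255, 0.0652]
tcp_rot: [0.0, 0.376, 0.926, 0.0]
wrist_force: [7.3, 8.7, -7.5]
width: 0.0346
grasp_force: 60.6
```

```bash
python3 - <<'E'
from h import *
s=sense();print(s["ft_torque"],s["wrist_force"],s["tcp_rot"])
f=grab_frame("wrist");cv2.imwrite("pics/turn.png",f["frame"][100:400,130:430,::-1])
E
```

```text
[ 1.35453521 -1.12178443 -0.01551678] [ 7.32652171  8.7286766  -7.4545863 ] [1.49470357e-04 3.76493411e-01 9.26419237e-01 2.93636021e-04]
```

View pics/turn.png

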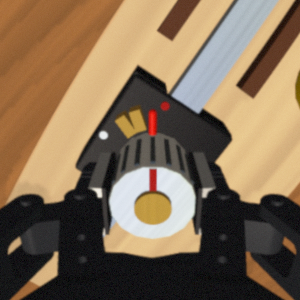

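The crop shows the pin at (152,122), past the ridge but just short of the red dot at (165,105). The turn so far is 56°, so I'll continue to the limit.

carry_out([
  [[0, 0, 0, 0, 0, 2], [0, 0, 0, 0, 0, 2], [0, 0, 0, 0, 0, 0.5], [0, 0, 0, 0, 0, 0], [0, 0, 0, 0, 0, 0]],
])

```text
time: 11.0
position: [0.5229, -0.1255, 0.0652]
tcp_rot: [0.0, 0.411, 0.912, 0.0]
wrist_force: [6.8, 9.1, -8.0]
width: 0.0344
grasp_force: 60.5
```

```bash
python3 -c "
from h import *
s=sense();print(s['ft_torque'],s['wrist_force'],s['tcp_rot'])"
```

```text
[ 1.46343355 -1.11345343  0.13500784] [ 6.8477318   9.11582993 -8.00464559] [1.37455959e-04 4.11288589e-01 9.11505122e-01 3.00861768e-04]
```

carry_out([
  [[0, 0, 0, 0, 0, 1], [0, 0, 0, 0, 0, 1], [0, 0, 0, 0, 0, 0], [0, 0, 0, 0, 0, 0]],
])

```text
time: 11.33
position: [0.5229, -0.1255, 0.0652]
tcp_rot: [0.0, 0.427, 0.904, 0.0]
wrist_force: [8.3, 8.8, -8.3]
width: 0.035
grasp_force: 60.5
```

```bash
python3 -c "
from h import *
s=sense();print(s['ft_torque'],s['wrist_force'],s['tcp_rot'])"
```

```text
[ 1.49734112 -1.22053958  0.75898298] [ 8.28771863  8.82633949 -8.33400135] [1.99105757e-04 4.26775654e-01 9.04357482e-01 2.16579244e-04]
```

At the limit (0.76 N m reaction). I'll open and let it drop.

carry_out([
  [[0, 0, 0, 0, 0, 0], [0, 0, 0, 0, 0, 0], [0, 0, 0, 0, 0, 0], [0, 0, 0, 0, 0, 0], [0, 0, 0, 0, 0, 0], [0, 0, 0, 0, 0, 0]],
], claw=7)

```text
time: 11.83
position: [0.5224, -0.1261, 0.0653]
tcp_rot: [-0.0, 0.427, 0.904, -0.0]
wrist_force: [0.5, -0.2, 0.5]
width: 0.0701
grasp_force: 0.0
```

carry_out([
  [[0, 0, -1, 0, 0, 0], [0, 0, -2, 0, 0, 0], [0, 0, -3, 0, 0, 0], [0, 0, -3, 0, 0, 0], [0, 0, -2, 0, 0, 0], [0, 0, -1, 0, 0, 0], [0, 0, 0, 0, 0, 0], [0, 0, 0, 0, 0, 0]],
])

```text
time: 12.5
position: [0.5225, -0.1259, 0.1855]
tcp_rot: [0.0, 0.427, 0.904, 0.0]
wrist_force: [-0.0, 0.2, -0.8]
width: 0.07
grasp_force: 0.0
```

```bash
python3 - <<'E'
from h import *
t=np.radians(101.9);y=np.array([np.cos(t),np.sin(t)]);x=np.array([y[1],-y[0]])
print(sense()["wrist_force"])
for n in("scene","side"):
    f=grab_frame(n); p=pts(f); q=p[f["depth"]>0]; c=f["frame"][f["depth"]>0].astype(int)
    uv=np.c_[q[:,:2]@x,q[:,:2]@y]
    m=(np.hypot(uv[:,0]-.485,uv[:,1]+.232)<.015)&(q[:,2]>.07)&(q[:,2]<.11); print(n,"collar z",np.median(q[m,2]))
    m=(abs(uv[:,0]-.485)<.03)&(c[:,0]>150)&(c[:,1]<120)&(c[:,2]<80)&(abs(q[:,2]-.124)<.005); print("jaw",uv[m].mean(0))
f=grab_frame("wrist");cv2.imwrite("pics/fin.png",f["frame"][100:400,130:430,::-1])
E
```

```text
[-0.01140412  0.1734632  -0.83435933]
scene collar z 0.08881528403413581
jaw [ 0.48323646 -0.07386941]
side collar z 0.08990689731745413
jaw [ 0.48531991 -0.07516747]
```

View pics/fin.png

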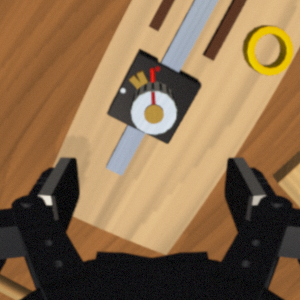

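The final crop shows the collar down (top 0.089 m), with its pin at (153,72) past the ridge on the locked mark. The jaw has not moved.

```bash
python3 -c "
from bench import job_done
print(job_done())"
```

```text
the job is handed in; nothing more can be done
None
```

The job is handed in at about 12.5 s: by the force readings the slat is seated about 5 mm into the spring, and the collar was turned clockwise to its limit and has dropped; I touched nothing else on the bench.

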